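# Fit up a corner joint: plate from the rack into the V-cradle

### The job

At the welding bench, slide the widest of the three aluminium plates straight up out of the slotted rack by its top edge, and lay it gently on the free slope of the V-shaped cradle to make a corner joint with the plate already clamped there, keeping hold of it until it lies on the slope. It should end lying flat on the slope, its lower edge resting on the clamped plate and its side edge butted against the end stop. Leave the two narrow plates standing in their slots, and leave the block, hammer and jar alone.

Things in the scene. Friction and masses are not known exactly. Their poses are not given: they have to be found in the camera images.
- wide_plate: Plate to move: aluminium, 8 mm thick, 120 mm wide, 140 mm tall, 0.36 kg, standing in any one of the rack's three slots. Origin: centre of its bottom edge face (on the slot floor); x = through the thickness, y = along its width, z = up to its top edge at 140 mm. Grip the top edge across the 8 mm.
- narrow_plate_a: Bystander: same plate but only 80 mm wide (8 x 80 x 140 mm), standing in another slot; same origin and axes.
- narrow_plate_b: Bystander: second 80 mm wide plate, like narrow_plate_a.
- rack: Fixed grey rack, base 190 x 100 x 10 mm, origin under its centre. Three slots run along its y, at x = -65, 0 and +65 mm, each 11 mm wide between two ribs 6 mm thick, 90 mm long; slot floor z = 10 mm, rib tops z = 50 mm. Slot ends are open: plates stand up to 10 mm off-centre along y. Plate tops are at z = 150 mm.
- cradle: Fixed blue cradle, origin under its centre. Two 45-degree slopes meet in a valley along y at x 0, z 35 mm. Free slope rises to -x: 95 mm long, so 53 mm of the plate overhangs its upper edge, free for both fingers. On the +x slope lies a clamped 120 x 140 x 8 mm plate, up to z 140 mm. End stop: 8 mm wall across the +y end, face at y +60 mm, 38 mm above the slopes, from 5 to 85 mm up them.
- seat (a point): Where the wide plate's body frame must finally be: the point where the centre of its bottom edge face goes (8 mm up the free slope from the valley, 4 mm above the slope face, 60 mm from the stop's face); x = slope normal (up, away from the robot), y = along the valley towards the end stop, z = up the slope (up, towards the robot).
- block: Bystander: loose aluminium block, 75 x 100 x 35 mm, origin under its centre.
- hammer: Bystander: loose hammer lying on the bench, handle along its x axis.
- jar: Bystander: loose closed grey jar, 70 mm diameter, 90 mm tall, origin under its centre.
Things that resemble listed ones, but are neither listed nor needed, are in the scene too. Of the things shaped like the rack, the grey one is meant. Leave any black look-alike of the wide_plate alone.

How it is judged:
On the way, in this order (a step that is already met when the one before it is completed fails the run):
1. the wide plate has been drawn up clear of the rack, still upright (z of wide_plate in the frame of rack above 0.055 m and angle between wide_plate's own z axis and vertical below 0.35 rad and contact force between the fingers and wide_plate above 0.5 N), for 0.1 s.
2. the wide plate has been laid on the free slope of the cradle while still held (x of wide_plate in the frame of seat between -0.01 and 0.01 m and y of wide_plate in the frame of seat between -0.04 and 0.04 m and z of wide_plate in the frame of seat between -0.02 and 0.02 m and angle between the z axis of wide_plate and the z axis of seat, either way round below 0.2 rad and angle between the y axis of wide_plate and the y axis of seat, either way round below 0.2 rad and contact force between the fingers and wide_plate above 0.5 N), for 0.1 s.
At the end, for the whole second after the job is handed in: Wide plate at rest, let go, on the free slope: within 4 mm of the slope, 4 mm of butting the stop, 5 mm of resting on the clamped plate, 4 degrees of true. Narrow plates upright (8 degrees); they, block, hammer and jar within 20 mm of their start (x of wide_plate in the frame of seat between -0.004 and 0.004 m and y of wide_plate in the frame of seat between -0.004 and 0.004 m and z of wide_plate in the frame of seat between -0.005 and 0.005 m and angle between the z axis of wide_plate and the z axis of seat, either way round below 0.07 rad and angle between the y axis of wide_plate and the y axis of seat, either way round below 0.07 rad and linear speed of wide_plate below 0.02 m/s and angle between each of narrow_plate_a, narrow_plate_b's own z axis and vertical below 0.15 rad and distance of each of narrow_plate_a, narrow_plate_b, block, hammer, jar from where it was at the start of the episode below 0.02 m); the robot touches nothing.
It fails at once if a narrow plate is pulled up or pushed out of its place (more than 20 mm) (distance of any of narrow_plate_a, narrow_plate_b from where it was at the start of the episode above 0.02 m).
It fails at once if the block, hammer or jar is moved more than 20 mm (distance of any of block, hammer, jar from where it was at the start of the episode above 0.02 m).
It fails at once if the wide plate is dropped: it moves faster than 0.4 m/s out of the fingers (linear speed of wide_plate above 0.4 m/s and contact force between the fingers and wide_plate below 0.1 N).
It also fails if it takes over 45 s, if anything falls off the work surface, if the arm or the gripper's body presses on something with over 40 N, if the wrist force passes 120 N, or if a joint passes its speed limit or range.

### The arm

A 6-joint arm with a two-finger parallel gripper is mounted at the origin on the work surface. World frame = base frame: x ahead of the robot, y to its left, z up, the work surface at z = 0. Lengths are in m, angles in rad, forces in N, time in s.
With the tool pointing down it reaches from about 0.3 to 1 m from the base axis. Payload 5.1 kg.
Tool frame: the origin (TCP) lies at the very end of the fingers, on their centre line; the grasp point (between the pads) lies 19 mm behind it; z points along the fingers, y is the line along which they close (so a half turn about z gives the same grasp; the last joint's range is limited). The gripper opens to 95 mm and grips with 3 to 60 N. Pads are 20 mm wide; open, the fingers measure 119 mm over their backs; the gripper's body (75 mm by 180 mm) begins 59 mm behind the grasp point.
Start: joints at [-1.249, 0.124, 1.65, -0, 1.367, -0.083], TCP at [0.256, -0.597, 0.187] pointing down, gripper open.
Joint ranges: [-2.61, 2.61], [-1.02, 2.33], [0.03, 2.71], [-1.35, 4.49], [0.32, 2.68], [-2.91, 2.91]. Speed limits (rad/s): [2.57, 2.57, 3.14, 3.14, 3.14, 3.14].

### API

Orientations are given as [roll, pitch, yaw] about the fixed x, y, z axes, in that order (R = Rz(yaw) Ry(pitch) Rx(roll)).
In Python, from workcell import * gives the robot as it stands.
- The arm moves only by the tool servo_tool, never from a script. Its argument "motion" is a list of rows, each an object of numbers: "claw": the opening, from -1 (shut) to 1 (fully open); "tx", "ty", "tz": the shift along the tool's x, y, z in cm; "turn": the turn about the tool's z in degrees. A call has 1 to 5 rows; each row shifts and turns the commanded pose from where the row before left it, along the tool's axes as they then stand; what a row does not reach is not made up. A row lasts 1/8 s, in which the tool goes at most 62.5 mm and 10.7 degrees, less where a joint would pass 70% of its speed; a pose out of reach is approached as far as the arm can. A call with a gripper value outside its range is refused whole. The fingers move at their own pace and stop on an object; "newtons" is the grip in N (left out, the last holds). Time passes only in rows, so rows that do not move let the fingers close. It gives the time, the measured TCP pose, the force, the opening and the grip force at its end, in the units of the state.
- get_obs(): the state, without advancing time (a new reading comes with each control period).
- camera(name): name is "scene" or "side" or "wrist"; returns a dict with "frame" (400x640x3 uint8, red, green, blue), "fx", "fy", "cx", "cy" (pixels), "R" (3x3) and "t" (3): a world point X has camera coordinates R X + t. Camera axes: x right, y down, z forward; pixel columns grow to the right and rows downward; lengths in m; the calibration is good to about 2 mm. A picture is of the moment at which its call begins. There is no depth.
- finish_job(): hands the job in; it is judged then, once.
Trained networks look in a picture, given as the dict that the camera call returned (one of the last four; its "shot" number tells which), for a name from the list of things; names that differ only in an ending like _2 or _b are one class to them, and where a whole thing is asked for, a point or a joint stands for the part that bears it (a point fixed in the world has none). Each returns a list of dicts, best first, with "conf" (0 to 1); they miss things now and then, are a little off and sometimes report something else, mostly with a low value. They report only what shows in the picture. A call takes as long as a camera call. They do not tell look-alikes from the thing itself.
- recognise(picture, thing): "box" ([left, top, right, bottom] in pixels, round what is visible of it).
- pinpoint(picture, thing): "at" ([row, column] in pixels: a listed point, or the origin of a listed thing).
The state is a dict: "t": time; "qpos": joint angles; "joint_velocities": joint speeds; "joint_torque": joint torques, N m; "position": TCP position; "tcp_rot": TCP orientation; "wrist_force": force on the tool from outside, world axes, zero at the start; "ft_torque": the same for the moment, N m; "finger_gap": opening from 0.0 (shut) to 1.0 (fully open); "finger_force": force on a finger pad.
Only numpy, scipy, OpenCV 4.12 (cv2) and the standard library are available. Lean on these libraries where they do the work, as an engineer would, in place of code of your own. Each camera call takes 0.05 s, during which the arm holds its last target. There are 200 camera calls.

## Working session

There is one attempt and no reset: what is moved stays moved. The work goes in short steps, Python scripts to look and compute and a tool call to move; the robot and the scene stay as the last step left them, time stands still between calls to the robot, and variables do not carry over. Pictures are saved under pics/ and viewed, at most 10 in all, crops included, and the job is handed in when it is done.

Besides the shell and the picture viewer there is one more tool, called after "Call:" as name(argument=value, ...), one argument or row to a line, values as JSON. servo_tool: Moves the arm, as the interface text tells. Its arguments: {"type":"object","properties":{"motion":{"type":"array","items":{"type":"object","properties":{"claw":{"type":"number"},"tx":{"type":"number"},"ty":{"type":"number"},"tz":{"type":"number"},"turn":{"type":"number"}}}},"newtons":{"type":"number"}},"required":["motion"]}

```bash
mkdir -p pics; cat > h.py <<'E'
from workcell import *
import numpy as np, cv2
def save(p,n): cv2.imwrite('pics/'+n,p['frame'][:,:,::-1])
def ray(p,row,col):
    R=np.array(p['R']);t=np.array(p['t']);d=R.T@np.array([(col-p['cx'])/p['fx'],(row-p['cy'])/p['fy'],1]);return -R.T@t,d
def atz(p,row,col,z):
    c,d=ray(p,row,col);return c+d*(z-c[2])/d[2]
def proj(p,X):
    X=np.atleast_2d(X);c=X@np.array(p['R']).T+np.array(p['t']);return np.c_[p['cx']+p['fx']*c[:,0]/c[:,2],p['cy']+p['fy']*c[:,1]/c[:,2]]
E
python3 - <<'E'
from h import *
o=get_obs();print({k:np.round(v,3) for k,v in o.items()})
H={'wide_plate':0,'rack':0,'cradle':0,'block':0,'hammer':0,'jar':0}
ps=[]
for n in ['scene','side']:
    p=camera(n);save(p,n+'0.png');print(n,'cam at',np.round(ray(p,0,0)[0],3))
    for th in ['wide_plate','narrow_plate_a','rack','cradle','seat','block','jar']:
        for d in pinpoint(p,th)[:3]: 
            r,c=d['at'];z={'wide_plate':.01,'narrow_plate_a':.01,'seat':.043}.get(th,0)
            print(th,np.round(d['at']),round(d['conf'],2),np.round(atz(p,r,c,z),3))
E
```

```text
{'t': np.float64(0.0), 'qpos': array([-1.249,  0.125,  1.652, -0.   ,  1.367, -0.083]), 'joint_velocities': array([ 0.001,  0.   ,  0.   , -0.001,  0.   , -0.001]), 'joint_torque': array([ 1.0000e-03, -4.1760e+01, -3.5993e+01,  7.8000e-02,  4.9000e-02,
       -0.0000e+00]), 'position': array([ 0.256, -0.597,  0.185]), 'tcp_rot': array([-3.14 , -0.   ,  0.405]), 'wrist_force': array([-0.058,  0.189, -0.562]), 'ft_torque': array([ 0.026, -0.026,  0.035]), 'finger_force': np.float64(0.0), 'finger_gap': np.float64(1.001)}
scene cam at [ 1.696 -0.225  0.9  ]
wide_plate [189. 406.] 0.89 [0.5   0.381 0.01 ]
wide_plate [202. 370.] 0.6 [0.547 0.217 0.01 ]
wide_plate [208. 376.] 0.56 [0.591 0.224 0.01 ]
narrow_plate_a [192. 355.] 0.69 [0.474 0.178 0.01 ]
narrow_plate_a [210. 375.] 0.67 [0.6   0.219 0.01 ]
rack [204. 366.] 0.78 [0.543 0.203 0.   ]
rack [183. 294.] 0.76 [ 0.343 -0.042  0.   ]
rack [243. 402.] 0.72 [0.784 0.254 0.   ]
cradle [223. 251.] 0.58 [ 0.561 -0.236 -0.   ]
seat [211. 252.] 0.92 [ 0.552 -0.224  0.043]
block [248. 332.] 0.95 [0.753 0.017 0.   ]
block [206. 174.] 0.7 [ 0.395 -0.511 -0.   ]
block [200. 371.] 0.68 [ 0.524  0.229 -0.   ]
jar [208. 171.] 0.61 [ 0.409 -0.521  0.   ]
side cam at [0.362 1.11  0.959]
wide_plate [333. 323.] 0.76 [0.471 0.399 0.01 ]
wide_plate [271. 317.] 0.69 [0.522 0.215 0.01 ]
wide_plate [174. 329.] 0.33 [ 0.568 -0.211  0.01 ]
narrow_plate_a [268. 340.] 0.81 [0.468 0.193 0.01 ]
narrow_plate_a [263. 285.] 0.69 [0.609 0.203 0.01 ]
rack [269. 211.] 0.88 [0.791 0.256 0.   ]
rack [220. 387.] 0.81 [ 0.366 -0.036  0.   ]
rack [268. 314.] 0.64 [0.533 0.196 0.   ]
cradle [175. 330.] 0.62 [ 0.566 -0.222 -0.   ]
seat [161. 328.] 0.61 [ 0.578 -0.237  0.043]
block [213. 250.] 0.55 [0.761 0.019 0.   ]
jar [134. 387.] 0.8 [ 0.409 -0.517  0.   ]
```

View pics/scene0.png

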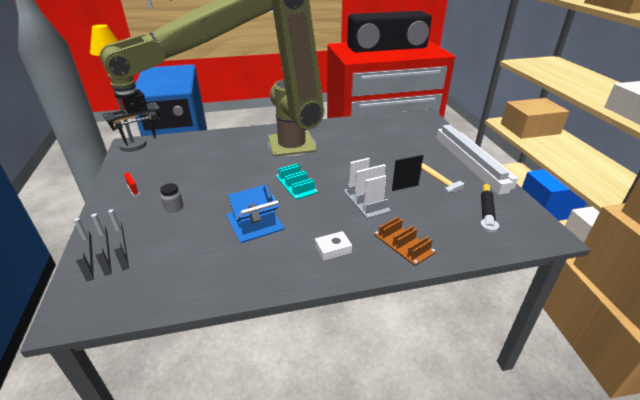

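View pics/side0.png

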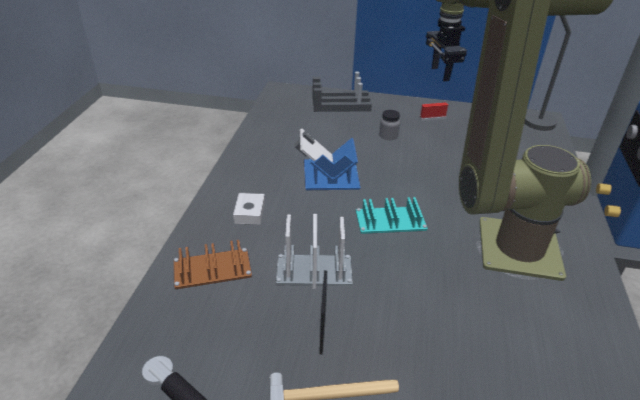

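The grey rack is at roughly scene px (367,185) / side px (315,265), with its middle plate looking widest. The cradle is at scene px (253,212). The black look-alike stands behind the rack at scene px (407,172). I'll raise and turn the tool first, then look with the wrist camera.

Call:
servo_tool(
  motion=[
    {"tz": -5,"turn": -10},
    {"tz": -5,"turn": -10},
    {"tz": -5,"turn": -10},
    {"tz": -5,"turn": -10},
    {"tz": -3,"turn": -10},
  ],
)

```text
validation failed for argument at $.mo...
```

Call:
servo_tool(
  motion=[
    {"turn": -10},
    {"turn": -6.8},
    {"tx": 5,"ty": 2},
    {"tx": 5,"ty": 2},
    {"tx": 5,"ty": 2},
  ],
)

```text
validation failed for argument at $.mo...
```

Call:
servo_tool(
  motion=[
    {"tx": 5,"ty": 3},
    {"tx": 5,"ty": 3},
    {"tx": 5,"ty": 3},
    {"tx": 5,"ty": 3},
    {"tx": 3,"ty": 2},
  ],
)

```text
validation failed for argument at $.mo...
```

```bash
python3 - <<'E'
from h import *
p=camera('wrist');save(p,'w1.png');print(np.round(ray(p,0,0)[0],3),np.round(p['R'],2).tolist())
for n in ['cradle','seat']: print(pinpoint(p,n)[:2])
# crops of rack and cradle from fixed cams
a=camera('scene')['frame'];b=camera('side')['frame']
r=lambda f,y,x:cv2.resize(f[y:y+90,x:x+110],(400,300)[:2] if 0 else (400,327),interpolation=cv2.INTER_CUBIC)
im=np.vstack([np.hstack([r(a,140,330),r(b,205,260)]),np.hstack([r(a,165,205),r(b,115,275)])])
cv2.imwrite('pics/crops.png',cv2.resize(im,(734,600))[:,:,::-1])
E
```

```text
[ 0.331 -0.565  0.385] [[0.39, -0.92, 0.0], [-0.88, -0.38, 0.29], [-0.26, -0.11, -0.96]]
[]
[]
```

View pics/w1.png

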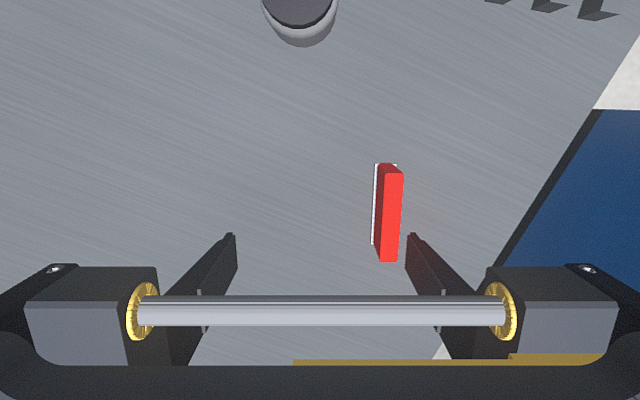

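View pics/crops.png

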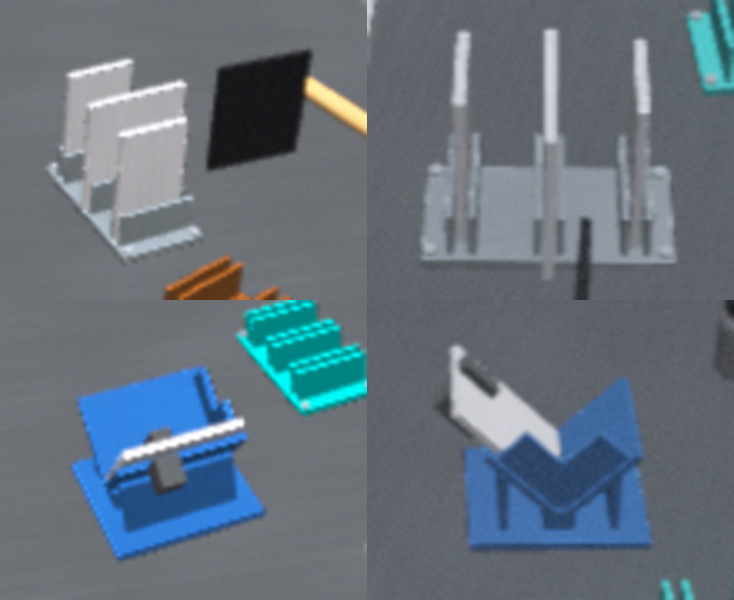

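The moves were refused, probably because every key is needed. The wrist view shows the fingers with the jar at top, px (300,15). In the crops, the middle plate is the wide one, and the cradle's stop is at its +y end.

Call:
servo_tool(
  motion=[
    {"claw": 1,"tx": 0,"ty": 0,"tz": -5,"turn": -10},
    {"claw": 1,"tx": 0,"ty": 0,"tz": -5,"turn": -10},
    {"claw": 1,"tx": 0,"ty": 0,"tz": -5,"turn": -10},
    {"claw": 1,"tx": 0,"ty": 0,"tz": -5,"turn": -10},
    {"claw": 1,"tx": 0,"ty": 0,"tz": -3,"turn": -10},
  ],
)

```text
t: 1.68
position: [0.2561, -0.5978, 0.4207]
tcp_rot: [3.139, 0.004, 1.283]
wrist_force: [-0.5, -0.2, 0.2]
finger_gap: 0.996
finger_force: 0.0
```

Call:
servo_tool(
  motion=[
    {"claw": 1,"tx": 0,"ty": 0,"tz": 0,"turn": -10},
    {"claw": 1,"tx": 0,"ty": 0,"tz": 0,"turn": -6.5},
    {"claw": 1,"tx": 5,"ty": 3,"tz": 0,"turn": 0},
    {"claw": 1,"tx": 5,"ty": 3,"tz": 0,"turn": 0},
    {"claw": 1,"tx": 5,"ty": 3,"tz": 0,"turn": 0},
  ],
)

```text
t: 2.3
position: [0.3474, -0.4465, 0.4168]
tcp_rot: [3.141, 0.0, 1.565]
wrist_force: [1.4, -0.8, 1.1]
finger_gap: 0.998
finger_force: 0.0
```

Call:
servo_tool(
  motion=[
    {"claw": 1,"tx": 3,"ty": 4,"tz": 0,"turn": 0},
    {"claw": 1,"tx": 2,"ty": 4,"tz": 0,"turn": 0},
    {"claw": 1,"tx": 2,"ty": 4,"tz": 0,"turn": 0},
    {"claw": 1,"tx": 2,"ty": 4,"tz": 0,"turn": 0},
    {"claw": 1,"tx": 0,"ty": 4,"tz": 0,"turn": 0},
  ],
)

```text
t: 2.92
position: [0.5487, -0.3576, 0.4177]
tcp_rot: [3.141, 0.001, 1.567]
wrist_force: [0.3, -0.4, 0.1]
finger_gap: 1.001
finger_force: 0.0
```

```bash
python3 - <<'E'
from h import *
p=camera('wrist');save(p,'w2.png');print(np.round(ray(p,0,0)[0],3),np.round(p['R'],2).tolist())
import pickle;pickle.dump(p,open('w2.pkl','wb'))
for n in ['cradle','seat']: print(n,pinpoint(p,n)[:2])
print(get_obs()['position'],get_obs()['tcp_rot'],get_obs()['t'])
E
```

```text
[ 0.549 -0.276  0.616] [[1.0, -0.0, 0.0], [-0.0, -0.96, 0.29], [-0.0, -0.29, -0.96]]
cradle [{'at': [67.5, 329.1], 'conf': 0.59}]
seat [{'at': [68.1, 328.6], 'conf': 0.86}]
[ 0.54825891 -0.35849109  0.41527033] [-3.13957735e+00 -1.31721950e-03  1.56734994e+00] 3.075
```

View pics/w2.png

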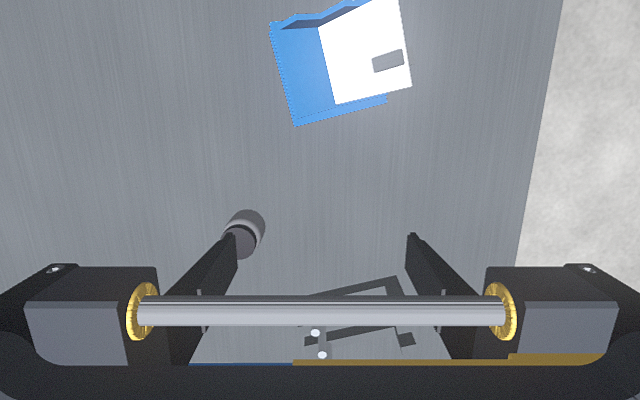

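The wrist view shows the cradle at px (340,60), yawed about 10° counter-clockwise. The blue free slope is on the left (-x) and the stop is at the top. I'll back up so it is fully in view.

Call:
servo_tool(
  motion=[
    {"claw": 1,"tx": -5,"ty": 0,"tz": 2,"turn": 0},
    {"claw": 1,"tx": -5,"ty": 0,"tz": 2,"turn": 0},
    {"claw": 1,"tx": 0,"ty": 0,"tz": 0,"turn": 0},
  ],
)

```text
t: 3.45
position: [0.5441, -0.4617, 0.3726]
tcp_rot: [-3.137, -0.004, 1.561]
wrist_force: [-0.9, -0.5, -0.6]
finger_gap: 1.001
finger_force: 0.0
```

```bash
python3 - <<'E'
from h import *
p=camera('wrist')
import pickle;pickle.dump(p,open('w3.pkl','wb'));pickle.dump(camera('scene'),open('s3.pkl','wb'));pickle.dump(camera('side'),open('d3.pkl','wb'))
for n in ['cradle','seat']:
  for d in pinpoint(p,n)[:2]: print(n,d,atz(p,*d['at'],.0435))
x=cv2.resize(p['frame'][40:220,210:460],(800,576),interpolation=cv2.INTER_CUBIC)
cv2.imwrite('pics/w3c.png',x[:,:,::-1])
E
```

```text
(no output)
```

View pics/w3c.png

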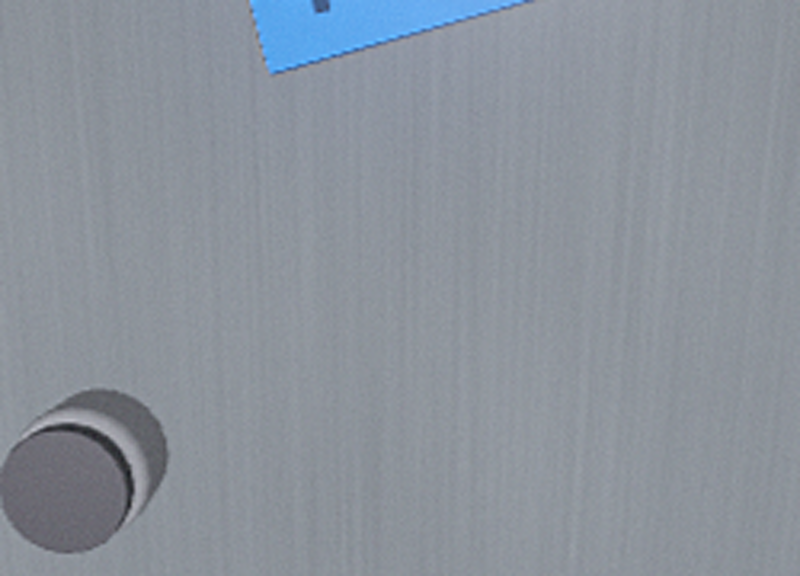

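The crop caught mostly bench, because the camera looks back toward the fingers. I'll move to +y instead.

Call:
servo_tool(
  motion=[
    {"claw": 1,"tx": 6,"ty": 0,"tz": 0,"turn": 0},
    {"claw": 1,"tx": 6,"ty": 0,"tz": 0,"turn": 0},
    {"claw": 1,"tx": 6,"ty": 1,"tz": 0,"turn": 0},
    {"claw": 1,"tx": 3,"ty": 1,"tz": 0,"turn": 0},
    {"claw": 1,"tx": 0,"ty": 0,"tz": 0,"turn": 0},
  ],
)

```text
t: 4.32
position: [0.5683, -0.2463, 0.3789]
tcp_rot: [3.139, 0.001, 1.57]
wrist_force: [0.0, -0.0, -0.1]
finger_gap: 1.001
finger_force: 0.0
```

```bash
python3 - <<'E'
from h import *
p=camera('wrist')
import pickle;pickle.dump(p,open('w3.pkl','wb'))
for n in ['cradle','seat']:
  for d in pinpoint(p,n)[:2]: print(n,d,atz(p,*d['at'],.0435))
print(get_obs()['position'])
x=cv2.resize(p['frame'][40:240,190:460],(800,593),interpolation=cv2.INTER_CUBIC)
cv2.imwrite('pics/w4c.png',x[:,:,::-1])
E
```

```text
cradle {'at': [134.4, 317.2], 'conf': 0.77} [ 0.56326128 -0.21766849  0.0435    ]
seat {'at': [139.0, 315.4], 'conf': 0.56} [ 0.56036878 -0.22489466  0.0435    ]
[ 0.56763254 -0.24947079  0.37751188]
```

View pics/w4c.png

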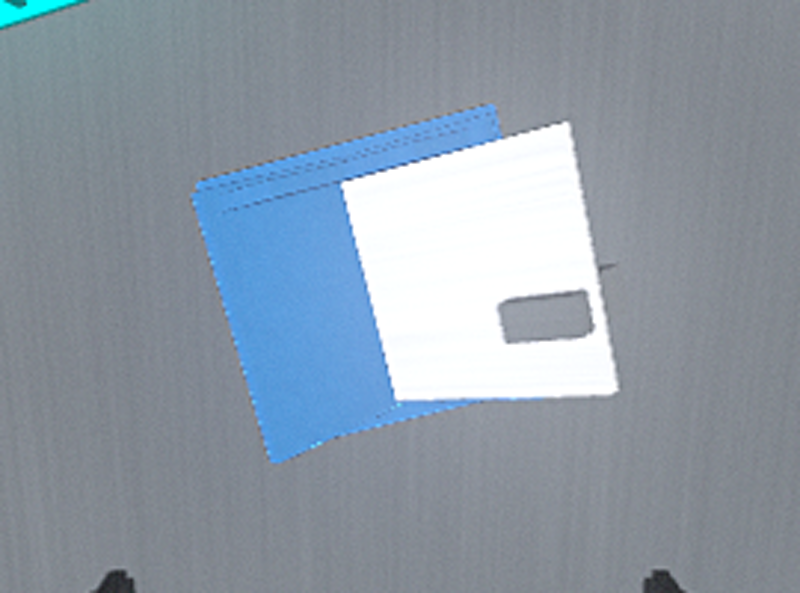

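The crop shows the clamped plate's corners at crop px (343,183), (397,400), (618,394) and (569,123), with the stop along the top. I'll fit the cradle pose to these corners.

```bash
cat > fitc.py <<'E'
from h import *
import pickle
from scipy.optimize import least_squares
p=pickle.load(open('w3.pkl','rb'))
s=800/270
px=np.array([[343,183],[397,400],[618,394],[569,123]])/s+[190,40]
M=np.array([[-5.66,60,40.66],[-5.66,-60,40.66],[93.3,-60,139.65],[93.3,60,139.65]])/1e3
def W(v,M): c,S=np.cos(v[2]),np.sin(v[2]); return np.c_[v[0]+c*M[:,0]-S*M[:,1],v[1]+S*M[:,0]+c*M[:,1],M[:,2]]
r=least_squares(lambda v:(proj(p,W(v,M))-px).ravel(),[.565,-.225,.2])
print(r.x,np.round(r.fun,2))
E2=np.array([[-67.2,60,102.2],[-67.2,-60,102.2],[-67.2,68,102.2]])/1e3
print('slope edge corners in crop',np.round((proj(p,W(r.x,E2))-[190,40])*s))
print('seat',W(r.x,np.array([[-2.83e-3,0,.0435]])))
E
python3 fitc.py
```

```text
[ 0.56741678 -0.22406492  0.24268867] [ 1.18 -0.55  1.27 -0.29 -0.82  0.39 -1.16  0.19]
slope edge corners in crop [[214. 215.]
 [284. 455.]
 [209. 198.]]
seat [[ 0.56466971 -0.22474501  0.0435    ]]
```

Call:
servo_tool(
  motion=[
    {"claw": 1,"tx": 6,"ty": 0,"tz": -1,"turn": 0},
    {"claw": 1,"tx": 6,"ty": 0,"tz": -1,"turn": 0},
    {"claw": 1,"tx": 6,"ty": -1,"tz": -1,"turn": 0},
    {"claw": 1,"tx": 6,"ty": -1,"tz": -1,"turn": 0},
    {"claw": 1,"tx": 6,"ty": -1,"tz": 0,"turn": 0},
  ],
)

```text
t: 5.1
position: [0.5395, 0.0515, 0.4181]
tcp_rot: [3.139, 0.0, 1.563]
wrist_force: [1.5, 0.3, -0.1]
finger_gap: 1.002
finger_force: 0.0
```

Call:
servo_tool(
  motion=[
    {"claw": 1,"tx": 6,"ty": -1,"tz": 0,"turn": 0},
    {"claw": 1,"tx": 6,"ty": 0,"tz": 0,"turn": 0},
    {"claw": 1,"tx": 5,"ty": 0,"tz": 0,"turn": 0},
    {"claw": 1,"tx": 0,"ty": 0,"tz": 0,"turn": 0},
  ],
)

```text
t: 5.6
position: [0.5304, 0.2227, 0.4161]
tcp_rot: [-3.14, 0.0, 1.568]
wrist_force: [0.5, -0.1, -0.5]
finger_gap: 0.997
finger_force: 0.0
```

```bash
python3 - <<'E'
from h import *
p=camera('wrist')
import pickle;pickle.dump(p,open('w5.pkl','wb'))
for d in pinpoint(p,'wide_plate')[:3]: print(d,atz(p,*d['at'],.01))
print(get_obs()['position'])
x=cv2.resize(p['frame'][20:245,170:470],(800,600),interpolation=cv2.INTER_CUBIC)
cv2.imwrite('pics/w5c.png',x[:,:,::-1])
E
```

```text
{'at': [152.2, 323.2], 'conf': 0.89} [0.53396097 0.21268144 0.01      ]
{'at': [47.4, 292.4], 'conf': 0.62} [0.48241434 0.38831449 0.01      ]
[0.53079438 0.22029935 0.41660562]
```

View pics/w5c.png

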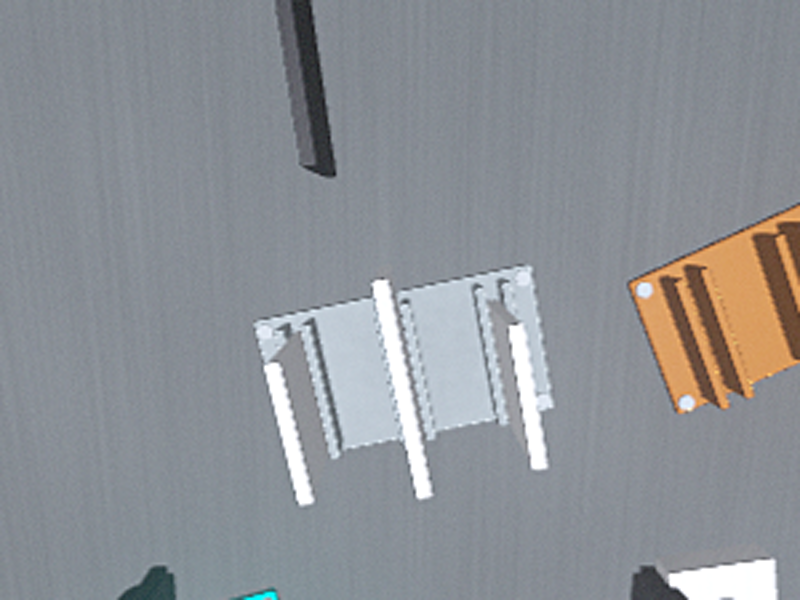

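The crop shows the wide plate's top edge running from crop px (381,281) to (424,497), the middle of three, with narrow plates either side. I'll refit the cradle, since the clamped plate's upper end face is visible, and locate the plate.

```bash
sed -i 's/\[93.3,-60,139.65\],\[93.3,60,139.65\]/[98.95,-60,134],[98.95,60,134]/' fitc.py; python3 fitc.py; python3 - <<'E'
from h import *
import pickle
p=pickle.load(open('w5.pkl','rb'));s=800/300
print(np.round(ray(p,0,0)[0],3))
f=lambda u,v:atz(p,v/s+20,u/s+170,.15)
for n,a,b in [('wide',(380.5,281),(424,497.5)),('nl',(274,364),(306,504)),('nr',(516,325),(540,468))]:
    A,B=f(*a),f(*b);d=A-B;print(n,np.round((A+B)/2,4),'len',np.linalg.norm(d),'yaw',np.arctan2(-d[0],d[1]))
E
```

```text
[ 0.5647342  -0.22500584  0.23959562] [-0.43  0.04 -0.46  0.29  0.23 -0.55  0.48  0.28]
slope edge corners in crop [[209. 217.]
 [278. 456.]
 [204. 199.]]
seat [[ 0.56198505 -0.22567743  0.0435    ]]
[0.531 0.304 0.614]
wide [0.5303 0.2123 0.15  ] len 0.11922118453379991 yaw 0.19380358518998733
nl [0.4693 0.189  0.15  ] len 0.07919825575955902 yaw 0.1816109786357642
nr [0.5971 0.2094 0.15  ] len 0.07917371859144015 yaw 0.20142675127615964
```

Cradle: origin (0.5647, -0.2250), yaw 0.240. Wide plate: centre (0.530, 0.212), yaw 0.19. The measured lengths, 119 mm and 79 mm, match the given sizes. I'll approach with a partly open gripper so the fingers clear the neighbouring plates.

Call:
servo_tool(
  motion=[
    {"claw": -0.16,"tx": 0,"ty": 0,"tz": 5,"turn": -10},
    {"claw": -0.16,"tx": 0,"ty": 0,"tz": 5,"turn": -1},
    {"claw": -0.16,"tx": -0.8,"ty": -0.2,"tz": 5,"turn": 0},
    {"claw": -0.16,"tx": 0,"ty": 0,"tz": 5,"turn": 0},
    {"claw": -0.16,"tx": 0,"ty": 0,"tz": 0,"turn": 0},
  ],
  newtons=40,
)

```text
t: 6.32
position: [0.5275, 0.21, 0.2119]
tcp_rot: [-3.132, 0.001, 1.754]
wrist_force: [0.1, -1.2, 0.1]
finger_gap: 0.536
finger_force: 0.0
```

```bash
python3 - <<'E'
from h import *
o=get_obs();print(o['position'],o['tcp_rot'],o['finger_gap'])
p=camera('wrist')
c=np.array([.5303,.2123]);u=np.array([-np.sin(.194),np.cos(.194)])*.06
print('pred top ends px',proj(p,np.array([[*(c+u),.15],[*(c-u),.15]])))
save(p,'w6.png')
E
```

```text
[0.52747918 0.20996057 0.21187759] [-3.13222380e+00  1.31888765e-03  1.75447316e+00] 0.5355055776772963
pred top ends px [[325.29836087 126.72304891]
 [326.1186393  267.02165806]]
```

View pics/w6.png

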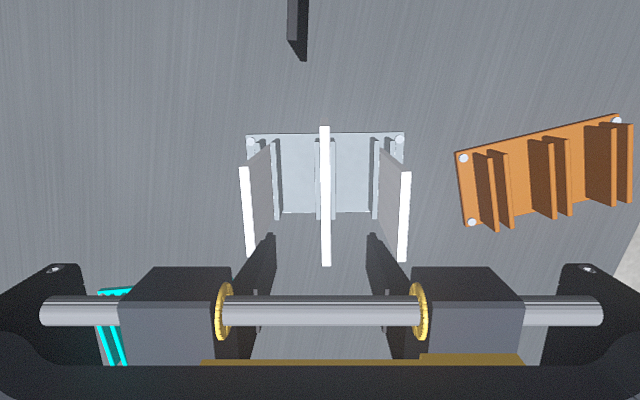

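The projection matches the plate's top edge, from px (325,127) to (326,267), and the fingers straddle it. I'll centre, descend and grip.

Call:
servo_tool(
  motion=[
    {"claw": -0.16,"tx": 0.2,"ty": 0.3,"tz": 3,"turn": 0},
    {"claw": -0.16,"tx": 0,"ty": 0,"tz": 3,"turn": 0},
    {"claw": -0.16,"tx": 0,"ty": 0,"tz": 3,"turn": 0},
    {"claw": -0.16,"tx": 0,"ty": 0,"tz": 0,"turn": 0},
    {"claw": -1,"tx": 0,"ty": 0,"tz": 0,"turn": 0},
  ],
  newtons=40,
)

```text
t: 7.0
position: [0.5346, 0.2156, 0.1303]
tcp_rot: [3.137, -0.001, 1.757]
wrist_force: [0.7, 0.2, 0.4]
finger_gap: 0.366
finger_force: 0.0
```

Call:
servo_tool(
  motion=[
    {"claw": -1,"tx": 0,"ty": 0,"tz": 0,"turn": 0},
    {"claw": -1,"tx": 0,"ty": 0,"tz": 0,"turn": 0},
    {"claw": -1,"tx": 0,"ty": 0,"tz": 0,"turn": 0},
    {"claw": -1,"tx": 0,"ty": 0,"tz": 0,"turn": 0},
  ],
)

```text
t: 7.5
position: [0.5324, 0.2154, 0.1269]
tcp_rot: [3.142, 0.0, 1.757]
wrist_force: [-0.2, -0.6, 0.0]
finger_gap: 0.013
finger_force: 0.0
```

The fingers closed past 8 mm without any force, so the plate isn't between them. I'll check with numbers before using my last picture.

```bash
python3 - <<'E'
from h import *
o=get_obs();print(o['position'],o['finger_gap'],o['finger_force'],o['t'])
T=np.array(o['position'])
c=np.array([.5303,.2123]);u=np.array([-np.sin(.194),np.cos(.194)])*.06
P=np.array([[*(c+u),.15],[*(c-u),.15]])
import pickle
for n in ['wrist','side','scene']:
    p=camera(n);pickle.dump(p,open(f'{n}7.pkl','wb'));print(n,'plate ends',proj(p,P).round(),'tcp',proj(p,T).round())
    print([(np.round(d['box']),round(d['conf'],2)) for d in recognise(p,'wide_plate')[:4]])
    m=(p['frame'].min(2)>(235 if n=='wrist' else 200)).astype(np.uint8)
    k,l,s,ce=cv2.connectedComponentsWithStats(m)
    print([(s[i].tolist()) for i in range(1,k) if s[i,4]>40])
E
```

```text
[0.53241933 0.21538481 0.12685201] 0.01269738238836907 0.0 7.5
wrist plate ends [[315. 148.]
 [318. 338.]] tcp [[321. 232.]]
[(array([258.,   0., 295.,  57.]), 0.96), (array([309., 131., 323., 335.]), 0.76), (array([190., 166., 255., 293.]), 0.62)]
[[307, 147, 15, 148, 1283], [191, 204, 25, 91, 1169], [419, 211, 19, 84, 1077], [463, 362, 69, 3, 160]]
side plate ends [[315. 246.]
 [315. 213.]] tcp [[314. 237.]]
[(array([319., 274., 327., 354.]), 0.6), (array([312., 231., 318., 291.]), 0.48)]
[[235, 194, 28, 22, 413]]
scene plate ends [[384. 164.]
 [355. 171.]] tcp [[371. 174.]]
[(array([356., 166., 383., 203.]), 0.93), (array([392., 154., 425., 191.]), 0.92)]
[[247, 0, 28, 12, 289], [615, 81, 25, 14, 178], [444, 125, 74, 59, 644], [365, 175, 21, 6, 43], [447, 181, 17, 9, 68], [242, 201, 36, 12, 89], [572, 207, 27, 19, 280], [481, 215, 18, 15, 135], [315, 232, 37, 21, 438], [364, 296, 65, 58, 1329], [234, 319, 56, 64, 1308], [214, 326, 17, 25, 113], [295, 326, 20, 24, 179], [284, 337, 13, 21, 87]]
```

Call:
servo_tool(
  motion=[
    {"claw": -1,"tx": 0,"ty": 0,"tz": 0,"turn": 0},
  ],
  newtons=40,
)

```text
t: 7.92
position: [0.5324, 0.2154, 0.1267]
tcp_rot: [-3.142, -0.0, 1.757]
wrist_force: [0.9, 0.5, 0.0]
finger_gap: 0.0
finger_force: 0.0
```

```bash
python3 - <<'E'
from h import *
o=get_obs();print(o['position'],o['finger_gap'],o['finger_force'],o['t'])
import pickle
p=pickle.load(open('wrist7.pkl','rb'));a=p['frame'][100:340,180:460]
b=pickle.load(open('side7.pkl','rb'))['frame'][190:310,250:380]
im=np.zeros((600,800,3),np.uint8);im[:400,:466]=cv2.resize(a,(466,400));im[:308,466:]=cv2.resize(b,(334,308),interpolation=cv2.INTER_CUBIC)
cv2.imwrite('pics/w7.png',im[:400,:,::-1])
E
```

```text
[0.53244312 0.21538372 0.12674437] 0.00022640156212533138 0.0 7.925
```

View pics/w7.png

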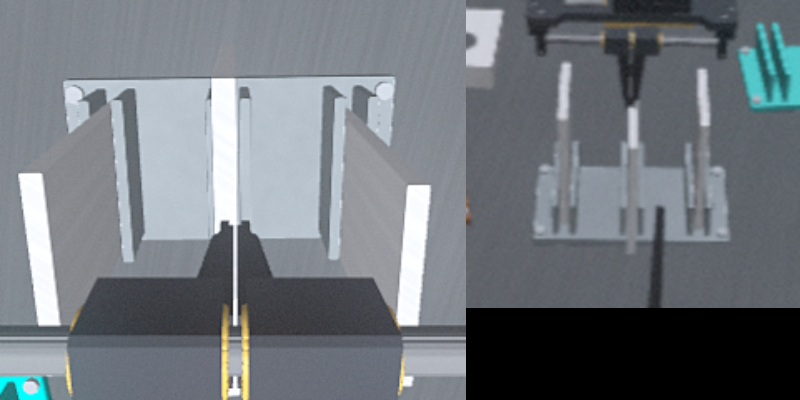

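The picture shows the fingers shut directly over the plate: wrist crop px (235,225), and side view tip at about px (314,229) against the predicted 237. The fingertips appear to sit higher than the reading says, so I'll check the scale.

```bash
python3 - <<'E'
from h import *
import pickle
p=pickle.load(open('wrist7.pkl','rb'));s=.6
print('cam',ray(p,0,0)[0],p['fx'])
# narrow plates near corners in crop: left top-left(20,174) top-right(43,174); right (407,185),(430,185)
print('pred narrow far ends', [proj(p,np.array([[c[0]-np.sin(.19)*.04,c[1]+np.cos(.19)*.04,.15]])).round(1).tolist() for c in [(.4693,.189),(.5971,.2094)]])
print('obs', 180+31*s,100+174*s, 180+418.5*s,100+185*s)
q=pickle.load(open('side7.pkl','rb'))
for z in (.11,.127,.15,.16): print(z,proj(q,np.array([[.5324,.2154,z]])).round(1))
for n in ['scene','side']:
    r=pickle.load(open(n+'7.pkl','rb'));print(n,[proj(r,np.array([[.5324,.2154,z]])).round(1).tolist() for z in (.127,.15,.17)])
E
```

```text
cam [0.51709539 0.29553145 0.32513042] 331.48132564776085
pred narrow far ends [[[200.3, 204.9]], [[433.0, 211.4]]]
obs 198.6 204.39999999999998 431.1 211.0
0.11 [[313.8 241.8]]
0.127 [[313.9 236.6]]
0.15 [[314.1 229.5]]
0.16 [[314.2 226.3]]
scene [[[370.6, 173.5]], [[371.0, 168.1]], [[371.4, 163.4]]]
side [[[313.9, 236.6]], [[314.1, 229.5]], [[314.2, 223.1]]]
```

```bash
python3 - <<'E'
from h import *
import pickle
p=pickle.load(open('scene7.pkl','rb'))['frame'].mean(2).astype(int)
for r in range(158,190): print(r,' '.join('%3d'%v for v in p[r,352:388]))
q=pickle.load(open('side7.pkl','rb'))['frame'].mean(2).astype(int)
print()
for r in range(218,248,2): print(r,' '.join('%3d'%v for v in q[r,302:328]))
w=pickle.load(open('wrist7.pkl','rb'))['frame'].mean(2).astype(int)
print()
for r in range(222,270,4): print(r,' '.join('%3d'%v for v in w[r,300:340]))
E
```

```text
158 115 113 115 114 115 116 117 119 121 136 141 151 167 195 221 233 195  73  20  22  21  20  25  38  61  32  32  28  25  26  28  38  44  51  61  73
159 114 115 117 117 122 135 143 164 176 216 221 235 245 247 242 219 127  44  25  22  22  23  22  32  46  30  34  37  42  52  62  77  93 107 109 109
160 128 135 142 162 178 217 226 248 247 249 241 220 172 189 187 171 125  47  21  24  23  22  21  27  39  56  73  77  92 106 108 110 111 112 112 112
161 194 220 224 246 248 249 236 207 176 190 188 179 169 174 173 165 126  48  21  23  21  23  23  38  77 106 109 109 111 112 112 111 113 111 111 111
162 249 250 227 203 177 190 184 173 169 172 174 173 173 174 171 165 127  48  22  22  22  21  24  46  91 112 113 112 113 111 112 113 113 113 112 113
163 192 194 181 175 170 172 171 169 171 173 175 172 173 174 171 165 127  48  21  23  23  23  24  49  95 113 115 115 115 116 118 133 130 115 112 113
164 171 172 173 174 172 172 172 170 171 172 173 172 173 173 172 165 126  49  24  22  22  23  28  60 110 117 119 135 140 160 169 214 200 139 114 113
165 172 173 173 174 172 172 171 171 170 171 173 171 173 175 172 
[... 6525 characters left out ...]
  77  72  76  75  75  76  72  68  68 133 146
254 141 143 107  67  70  69  73  73  72  70  74  66  72  73  71  67  71  70  80  53 221 242 166  56  74  72  68  75  72  70  70  70  73  72  66  73  70  65  61  91
258 146 100  61  67  68  69  73  68  61  69  71  71  68  73  71  65  75  72  69  49 218 239 165  52  72  68  70  70  72  70  69  68  68  69  70  73  69  69  71  57
262  71  60  67  69  72  64  64  68  64  66  65  73  68  64  67  66  66  73  67  51 226 248 168  51  73  71  69  66  70  66  63  65  70  67  64  65  66  70  71  66
266  65  65  69  68  71  62  65  65  67  68  66  70  68  73  63  67  69  66  66  48 219 241 163  56  63  68  64  65  69  64  63  66  70  67  71  63  71  67  62  65
```

All the data now fit if the real fingertips end about 25 mm short of the reported TCP: the tips are at z≈0.152, just over the plate. I'll open, centre and go 3 cm lower.

Call:
servo_tool(
  motion=[
    {"claw": -0.16,"tx": -0.2,"ty": -0.3,"tz": -0.5,"turn": 0},
    {"claw": -0.16,"tx": 0,"ty": 0,"tz": 0,"turn": 0},
    {"claw": -0.16,"tx": 0,"ty": 0,"tz": 0,"turn": 0},
    {"claw": -0.16,"tx": 0,"ty": 0,"tz": 0,"turn": 0},
  ],
)

```text
t: 8.43
position: [0.5298, 0.2128, 0.1317]
tcp_rot: [-3.141, 0.0, 1.757]
wrist_force: [1.2, 0.9, 0.7]
finger_gap: 0.369
finger_force: 0.0
```

Call:
servo_tool(
  motion=[
    {"claw": -0.16,"tx": 0,"ty": 0,"tz": 1.5,"turn": 0},
    {"claw": -0.16,"tx": 0,"ty": 0,"tz": 1.5,"turn": 0},
    {"claw": -0.16,"tx": 0,"ty": 0,"tz": 0.5,"turn": 0},
    {"claw": -1,"tx": 0,"ty": 0,"tz": 0,"turn": 0},
    {"claw": -1,"tx": 0,"ty": 0,"tz": 0,"turn": 0},
  ],
  newtons=40,
)

```text
t: 9.05
position: [0.5302, 0.2129, 0.0971]
tcp_rot: [3.141, -0.0, 1.757]
wrist_force: [0.3, -0.1, 0.0]
finger_gap: 0.263
finger_force: 0.0
```

Call:
servo_tool(
  motion=[
    {"claw": -1,"tx": 0,"ty": 0,"tz": 0,"turn": 0},
    {"claw": -1,"tx": 0,"ty": 0,"tz": 0,"turn": 0},
  ],
)

```text
t: 9.3
position: [0.5302, 0.2129, 0.0973]
tcp_rot: [3.141, -0.0, 1.757]
wrist_force: [0.6, 0.7, 1.2]
finger_gap: 0.083
finger_force: 40.0
```

The grip is good: opening 8 mm at 40 N. Lifting.

Call:
servo_tool(
  motion=[
    {"claw": -1,"tx": 0,"ty": 0,"tz": -1,"turn": 0},
    {"claw": -1,"tx": 0,"ty": 0,"tz": -2,"turn": 0},
    {"claw": -1,"tx": 0,"ty": 0,"tz": -3,"turn": 0},
    {"claw": -1,"tx": 0,"ty": 0,"tz": -3,"turn": 0},
    {"claw": -1,"tx": 0,"ty": 0,"tz": -3,"turn": 0},
  ],
)

```text
t: 9.93
position: [0.5294, 0.2128, 0.2189]
tcp_rot: [-3.141, -0.0, 1.757]
wrist_force: [2.0, 0.0, -4.1]
finger_gap: 0.082
finger_force: 40.0
```

Call:
servo_tool(
  motion=[
    {"claw": -1,"tx": 0,"ty": 0,"tz": -3,"turn": 0},
    {"claw": -1,"tx": 0,"ty": 0,"tz": -2,"turn": 0},
    {"claw": -1,"tx": 0,"ty": 0,"tz": 0,"turn": 0},
  ],
)

```text
t: 10.3
position: [0.5307, 0.2131, 0.2694]
tcp_rot: [3.138, -0.0, 1.757]
wrist_force: [-0.4, 0.4, -3.6]
finger_gap: 0.084
finger_force: 40.0
```

```bash
python3 - <<'E'
from h import *
o=get_obs();T=np.array(o['position']);print(T,o['tcp_rot'],o['finger_gap'],o['finger_force'],o['wrist_force'],o['t'])
C=np.array([.5647,-.2250]);th=.2396
cx=np.array([np.cos(th),np.sin(th)]);cy=np.array([-np.sin(th),np.cos(th)])
goal=C-.00566*cx-.004*cy   # vertical plate over V, 4mm short of stop
yaw=o['tcp_rot'][2]; X=np.array([np.cos(yaw),np.sin(yaw)]);Y=np.array([np.sin(yaw),-np.cos(yaw)])
d=goal-T[:2];print('goal',goal,'tool d cm',d@X*100,d@Y*100,'turn deg',-np.degrees(np.pi/2+th-yaw))
p=camera('side');print([ (np.round(k['box']),round(k['conf'],2)) for k in recognise(p,'wide_plate')[:3]])
tool=T+[0,0,.025]; print('pred plate top/bot', proj(p,np.array([T+[0,0,.053],T+[0,0,-.087]])).round())
E
```

```text
[0.53066164 0.21311096 0.2694028 ] [ 3.13772176e+00 -4.65582483e-04  1.75737483e+00] 0.0843999598271017 39.992473125457764 [-0.38623594  0.37674748 -3.57758636] 10.3
goal [ 0.56015095 -0.23022893] tool d cm -44.11157811275859 -5.326109989548508 turn deg -3.0379078200443557
[(array([316., 272., 327., 358.]), 0.88), (array([312., 160., 318., 237.]), 0.64)]
pred plate top/bot [[316. 169.]
 [315. 219.]]
```

Lifted, with a weight reading of about 3.6 N. Next I'll carry it to above the cradle.

Call:
servo_tool(
  motion=[
    {"claw": -1,"tx": -3,"ty": -0.3,"tz": 0,"turn": 0},
    {"claw": -1,"tx": -4.5,"ty": -0.6,"tz": 0,"turn": 0},
    {"claw": -1,"tx": -4.5,"ty": -0.6,"tz": 0,"turn": 0},
    {"claw": -1,"tx": -4.5,"ty": -0.6,"tz": 0,"turn": 0},
    {"claw": -1,"tx": -4.5,"ty": -0.6,"tz": 0,"turn": 0},
  ],
)

```text
t: 11.02
position: [0.5412, 0.0002, 0.2644]
tcp_rot: [-3.138, -0.001, 1.758]
wrist_force: [0.3, -0.2, -3.8]
finger_gap: 0.081
finger_force: 40.0
```

Call:
servo_tool(
  motion=[
    {"claw": -1,"tx": -4.5,"ty": -0.6,"tz": 0,"turn": 0},
    {"claw": -1,"tx": -4.5,"ty": -0.6,"tz": 0,"turn": 0},
    {"claw": -1,"tx": -4.5,"ty": -0.6,"tz": 0,"turn": 0},
    {"claw": -1,"tx": -4.5,"ty": -0.4,"tz": 0,"turn": 0},
    {"claw": -1,"tx": -3,"ty": -0.2,"tz": 0,"turn": -3},
  ],
)

```text
t: 11.65
position: [0.5565, -0.2109, 0.2641]
tcp_rot: [-3.138, -0.003, 1.81]
wrist_force: [-0.2, 0.9, -4.0]
finger_gap: 0.079
finger_force: 40.0
```

Call:
servo_tool(
  motion=[
    {"claw": -1,"tx": -2,"ty": -0.2,"tz": 0,"turn": 0},
    {"claw": -1,"tx": 0,"ty": 0,"tz": 0,"turn": 0},
    {"claw": -1,"tx": 0,"ty": 0,"tz": 0,"turn": 0},
  ],
)

```text
t: 12.02
position: [0.5603, -0.2282, 0.2661]
tcp_rot: [-3.141, -0.001, 1.81]
wrist_force: [-0.8, -0.4, -3.9]
finger_gap: 0.082
finger_force: 40.0
```

```bash
cat > g.py <<'E'
from h import *
o=get_obs();T=np.array(o['position']);print(T,o['tcp_rot'],o['finger_gap'],o['finger_force'],o['wrist_force'],o['t'])
C=np.array([.5647,-.2250]);th=.2396
cx=np.array([np.cos(th),np.sin(th)]);cy=np.array([-np.sin(th),np.cos(th)])
d=T[:2]-C;print('cradle frame mm: x %.1f y %.1f  bottom z %.1f'%(d@cx*1e3,d@cy*1e3,T[2]*1e3-87.2),'yaw err deg',np.degrees(o['tcp_rot'][2]-np.pi/2-th))
E
python3 g.py
```

```text
[ 0.56032747 -0.22824986  0.26614575] [-3.14093218e+00 -1.40341609e-03  1.81002789e+00] 0.08181344416395483 39.992583990097046 [-0.76035548 -0.39590398 -3.89746547] 12.025
cradle frame mm: x -5.0 y -2.1  bottom z 178.9 yaw err deg -0.02110998368675387
```

Call:
servo_tool(
  motion=[
    {"claw": -1,"tx": -0.6,"ty": -0.1,"tz": 1,"turn": 0},
    {"claw": -1,"tx": 0,"ty": 0,"tz": 3,"turn": 0},
    {"claw": -1,"tx": 0,"ty": 0,"tz": 3,"turn": 0},
    {"claw": -1,"tx": 0,"ty": 0,"tz": 3,"turn": 0},
    {"claw": -1,"tx": 0,"ty": 0,"tz": 1.5,"turn": 0},
  ],
)

```text
t: 12.65
position: [0.5597, -0.2342, 0.1489]
tcp_rot: [-3.139, -0.003, 1.81]
wrist_force: [-0.0, -0.2, -4.5]
finger_gap: 0.08
finger_force: 40.0
```

Call:
servo_tool(
  motion=[
    {"claw": -1,"tx": 0,"ty": 0,"tz": 0.5,"turn": 0},
    {"claw": -1,"tx": 0,"ty": 0,"tz": 0,"turn": 0},
  ],
  newtons=15,
)

```text
t: 12.9
position: [0.5614, -0.2354, 0.1475]
tcp_rot: [3.141, 0.001, 1.81]
wrist_force: [0.2, 0.9, -3.3]
finger_gap: 0.083
finger_force: 15.0
```

```bash
python3 g.py
```

```text
[ 0.56137358 -0.23539354  0.14749733] [3.14077726e+00 7.24298965e-04 1.81000450e+00] 0.08311292627653169 14.997435361146927 [ 0.18717573  0.87028516 -3.26720454] 12.9
cradle frame mm: x -5.7 y -9.3  bottom z 60.3 yaw err deg -0.02245018772043672
```

Call:
servo_tool(
  motion=[
    {"claw": -1,"tx": 0.4,"ty": 0,"tz": 0,"turn": 0},
    {"claw": -1,"tx": 0.3,"ty": 0,"tz": 0,"turn": 0},
    {"claw": -1,"tx": 0,"ty": 0,"tz": 0,"turn": 0},
  ],
)

```text
t: 13.28
position: [0.5595, -0.2283, 0.1474]
tcp_rot: [3.141, 0.001, 1.81]
wrist_force: [-0.3, -0.5, -3.7]
finger_gap: 0.083
finger_force: 15.0
```

Call:
servo_tool(
  motion=[
    {"claw": -1,"tx": 0.1,"ty": 0,"tz": 0,"turn": 0},
    {"claw": -1,"tx": 0,"ty": 0,"tz": 0,"turn": 0},
  ],
)

```text
t: 13.52
position: [0.559, -0.2275, 0.1468]
tcp_rot: [3.142, -0.0, 1.81]
wrist_force: [-0.6, -0.2, -4.0]
finger_gap: 0.084
finger_force: 15.0
```

Call:
servo_tool(
  motion=[
    {"claw": -1,"tx": 0.1,"ty": 0,"tz": 0,"turn": 0},
    {"claw": -1,"tx": 0,"ty": 0,"tz": 0,"turn": 0},
  ],
)

```text
t: 13.78
position: [0.5588, -0.2265, 0.1467]
tcp_rot: [-3.141, -0.0, 1.81]
wrist_force: [0.4, -0.2, -4.7]
finger_gap: 0.082
finger_force: 15.0
```

```bash
python3 g.py
```

```text
[ 0.55875056 -0.2265075   0.1466747 ] [-3.14146968e+00 -1.12324108e-04  1.80981975e+00] 0.08243819628479278 14.997429996728897 [ 0.42210303 -0.24190815 -4.68046422] 13.775
cradle frame mm: x -6.1 y -0.1  bottom z 59.5 yaw err deg -0.033035155440220954
```

Call:
servo_tool(
  motion=[
    {"claw": -1,"tx": 0.15,"ty": 0,"tz": 0,"turn": 0},
    {"claw": -1,"tx": 0,"ty": 0,"tz": 0,"turn": 0},
  ],
)

```text
t: 14.02
position: [0.5585, -0.2251, 0.1468]
tcp_rot: [3.142, 0.0, 1.81]
wrist_force: [1.0, -0.4, -3.8]
finger_gap: 0.082
finger_force: 15.0
```

Call:
servo_tool(
  motion=[
    {"claw": -1,"tx": 0.15,"ty": 0,"tz": 0,"turn": 0},
    {"claw": -1,"tx": 0,"ty": 0,"tz": 0,"turn": 0},
  ],
)

```text
t: 14.28
position: [0.5583, -0.2243, 0.1472]
tcp_rot: [3.141, 0.002, 1.81]
wrist_force: [1.2, -2.3, -3.1]
finger_gap: 0.083
finger_force: 15.0
```

```bash
python3 g.py
```

```text
[ 0.55830541 -0.22431048  0.14718629] [3.14127039e+00 1.80344828e-03 1.80998329e+00] 0.08311332800103098 14.999316036701202 [ 1.24866829 -2.29018117 -3.12324795] 14.275
cradle frame mm: x -6.0 y 2.2  bottom z 60.0 yaw err deg -0.02366551613251119
```

Contact with the stop: about 2.5 N along the valley. Now lowering into the V.

Call:
servo_tool(
  motion=[
    {"claw": -1,"tx": 0,"ty": 0,"tz": 0.7,"turn": 0},
    {"claw": -1,"tx": 0,"ty": 0,"tz": 0.6,"turn": 0},
    {"claw": -1,"tx": 0,"ty": 0,"tz": 0,"turn": 0},
  ],
)

```text
t: 14.65
position: [0.5583, -0.2239, 0.1333]
tcp_rot: [3.141, 0.0, 1.809]
wrist_force: [1.8, -3.9, -2.4]
finger_gap: 0.084
finger_force: 15.0
```

Call:
servo_tool(
  motion=[
    {"claw": -1,"tx": 0,"ty": 0,"tz": 0.2,"turn": 0},
    {"claw": -1,"tx": 0,"ty": 0,"tz": 0,"turn": 0},
  ],
)

```text
t: 14.9
position: [0.5584, -0.224, 0.1327]
tcp_rot: [3.141, 0.001, 1.81]
wrist_force: [0.4, -3.6, 1.9]
finger_gap: 0.081
finger_force: 15.0
```

```bash
python3 g.py
```

```text
[ 0.55842467 -0.22402339  0.13268948] [3.14097001e+00 9.64917560e-04 1.80983414e+00] 0.08127057028316373 15.002332627773285 [ 0.42382838 -3.63160068  1.92085902] 14.9
cradle frame mm: x -5.9 y 2.4  bottom z 45.5 yaw err deg -0.0322108339769272
```

The plate stands in the V, with its bottom at about 45 mm as expected. I'll open to about 19 mm, rise a little, and tip it toward the free slope, leaning on the -x finger.

Call:
servo_tool(
  motion=[
    {"claw": -0.6,"tx": 0,"ty": 0,"tz": 0,"turn": 0},
    {"claw": -0.6,"tx": 0,"ty": 0,"tz": 0,"turn": 0},
    {"claw": -0.6,"tx": 0,"ty": -0.3,"tz": -0.6,"turn": 0},
    {"claw": -0.6,"tx": 0,"ty": -0.5,"tz": -0.6,"turn": 0},
    {"claw": -0.6,"tx": 0,"ty": -0.5,"tz": 0,"turn": 0},
  ],
)

```text
t: 15.52
position: [0.5456, -0.227, 0.1449]
tcp_rot: [3.14, 0.001, 1.81]
wrist_force: [0.3, -0.1, -0.1]
finger_gap: 0.2
finger_force: 0.0
```

```bash
python3 g.py; cat > look.py <<'E'
from h import *
th=.2396;C=np.array([.5647,-.2250,0]);R=np.array([[np.cos(th),-np.sin(th),0],[np.sin(th),np.cos(th),0],[0,0,1]])
p=camera('side')
for t in (0,10,20,30,40,45):
    a=np.radians(t);print(t,proj(p,(C+R@(np.array([-7-140*np.sin(a),60,43+140*np.cos(a)])/1e3))).round().tolist())
print([(np.round(k['box']),round(k['conf'],2)) for k in recognise(p,'wide_plate')[:4]])
m=(p['frame'].min(2)>150).astype(np.uint8);m[:110]=0;m[195:]=0;m[:,:285]=0;m[:,375:]=0
k,l,s,ce=cv2.connectedComponentsWithStats(m);print([s[i].tolist() for i in range(1,k) if s[i,4]>15])
for i in range(1,k):
    if s[i,4]>15: print(i,cv2.boxPoints(cv2.minAreaRect(np.argwhere(l==i)[:,::-1].astype(np.float32))).round().tolist())
E
python3 look.py
```

```text
[ 0.54558644 -0.22699226  0.1448523 ] [3.14034171e+00 9.58216615e-04 1.80979082e+00] 0.19966083721697603 0.0029445835389196873 [ 0.34311842 -0.12356964 -0.05681569] 15.525
cradle frame mm: x -19.0 y 2.6  bottom z 57.7 yaw err deg -0.03469289999027334
0 [[337.0, 135.0]]
10 [[345.0, 136.0]]
20 [[353.0, 137.0]]
30 [[360.0, 140.0]]
40 [[367.0, 144.0]]
45 [[370.0, 147.0]]
[(array([320., 272., 325., 356.]), 0.87), (array([334., 124., 339., 163.]), 0.62)]
[[337, 120, 4, 16, 44], [300, 129, 32, 32, 407]]
1 [[337.0, 120.0], [340.0, 120.0], [340.0, 135.0], [337.0, 135.0]]
2 [[291.0, 141.0], [301.0, 128.0], [335.0, 156.0], [324.0, 168.0]]
```

Call:
servo_tool(
  motion=[
    {"claw": -0.6,"tx": 0,"ty": -0.6,"tz": 0,"turn": 0},
    {"claw": -0.6,"tx": 0,"ty": -0.6,"tz": 0.1,"turn": 0},
    {"claw": -0.6,"tx": 0,"ty": -0.6,"tz": 0.2,"turn": 0},
    {"claw": -0.6,"tx": 0,"ty": -0.6,"tz": 0.2,"turn": 0},
    {"claw": -0.6,"tx": 0,"ty": 0,"tz": 0,"turn": 0},
  ],
)

```text
t: 16.25
position: [0.5215, -0.2325, 0.1384]
tcp_rot: [-3.141, -0.0, 1.809]
wrist_force: [0.2, 0.1, -0.7]
finger_gap: 0.201
finger_force: 0.3
```

```bash
python3 g.py;python3 look.py
```

```text
[ 0.52150837 -0.23250687  0.13841816] [-3.14104361e+00 -2.93501404e-04  1.80929492e+00] 0.20080180152510968 0.2948954876046628 [ 0.15978802  0.11784472 -0.72439274] 16.25
cradle frame mm: x -43.7 y 3.0  bottom z 51.2 yaw err deg -0.06310608979995785
0 [[337.0, 135.0]]
10 [[345.0, 136.0]]
20 [[353.0, 137.0]]
30 [[360.0, 140.0]]
40 [[367.0, 144.0]]
45 [[370.0, 147.0]]
[(array([321., 270., 327., 355.]), 0.67), (array([333., 119., 352., 163.]), 0.66)]
[[346, 118, 7, 20, 65], [300, 129, 32, 32, 408]]
1 [[345.0, 118.0], [349.0, 118.0], [352.0, 137.0], [349.0, 138.0]]
2 [[291.0, 141.0], [301.0, 128.0], [335.0, 156.0], [324.0, 168.0]]
```

The plate leans about 19° on the -x finger. I'll open a bit more and carry on down the arc.

Call:
servo_tool(
  motion=[
    {"claw": -0.4,"tx": 0,"ty": -0.2,"tz": 0.4,"turn": 0},
    {"claw": -0.25,"tx": 0,"ty": -0.4,"tz": 0.4,"turn": 0},
    {"claw": -0.25,"tx": 0,"ty": -0.5,"tz": 0.4,"turn": 0},
    {"claw": -0.25,"tx": 0,"ty": -0.5,"tz": 0.4,"turn": 0},
    {"claw": -0.25,"tx": 0,"ty": -0.4,"tz": 0.4,"turn": 0},
  ],
)

```text
t: 16.98
position: [0.5021, -0.2373, 0.1186]
tcp_rot: [-3.141, 0.0, 1.81]
wrist_force: [-2.3, -0.4, 1.7]
finger_gap: 0.376
finger_force: 1.3
```

```bash
python3 g.py;python3 look.py|tail -5
```

```text
[ 0.50211181 -0.23734998  0.1185865 ] [-3.14109184e+00  5.81389058e-05  1.80961599e+00] 0.37574291479488536 1.3440008740872145 [-2.33280701 -0.40430304  1.73860159] 16.975
cradle frame mm: x -63.7 y 2.9  bottom z 31.4 yaw err deg -0.044709882312969684
40 [[367.0, 144.0]]
45 [[370.0, 147.0]]
[(array([333., 124., 360., 164.]), 0.88), (array([378., 110., 400., 140.]), 0.6), (array([318., 269., 328., 354.]), 0.58)]
[[300, 121, 62, 41, 934]]
1 [[298.0, 129.0], [358.0, 121.0], [363.0, 157.0], [303.0, 165.0]]
```

Call:
servo_tool(
  motion=[
    {"claw": -0.25,"tx": 0,"ty": -0.4,"tz": 0.2,"turn": 0},
    {"claw": -0.25,"tx": 0,"ty": -0.4,"tz": 0.3,"turn": 0},
    {"claw": -0.25,"tx": 0,"ty": -0.4,"tz": 0.3,"turn": 0},
    {"claw": -0.25,"tx": 0,"ty": 0,"tz": 0,"turn": 0},
    {"claw": -0.25,"tx": 0,"ty": 0,"tz": 0,"turn": 0},
  ],
)

```text
t: 17.7
position: [0.491, -0.2398, 0.1106]
tcp_rot: [3.142, -0.0, 1.81]
wrist_force: [-0.3, -0.9, -0.9]
finger_gap: 0.374
finger_force: 0.5
```

```bash
python3 g.py;python3 look.py|tail -5
```

```text
[ 0.49099597 -0.23982664  0.11063219] [ 3.14157153e+00 -4.41631600e-04  1.80964595e+00] 0.37384351673189486 0.5202435655519366 [-0.28530604 -0.88561105 -0.85698362] 17.7
cradle frame mm: x -75.1 y 3.1  bottom z 23.4 yaw err deg -0.0429931408139555
40 [[367.0, 144.0]]
45 [[370.0, 147.0]]
[(array([318., 271., 330., 355.]), 0.88), (array([331., 122., 365., 163.]), 0.59)]
[[300, 124, 66, 38, 987]]
2 [[299.0, 129.0], [363.0, 124.0], [366.0, 158.0], [302.0, 164.0]]
```

Held at about 39° of 45°, so it's nearly on the slope. I'll go slightly further, then squeeze lightly for a firm "still held" contact.

Call:
servo_tool(
  motion=[
    {"claw": -0.25,"tx": 0,"ty": -0.4,"tz": 0.3,"turn": 0},
    {"claw": -1,"tx": 0,"ty": 0,"tz": 0,"turn": 0},
    {"claw": -1,"tx": 0,"ty": 0,"tz": 0,"turn": 0},
    {"claw": -1,"tx": 0,"ty": 0,"tz": 0,"turn": 0},
  ],
  newtons=4,
)

```text
t: 18.3
position: [0.4858, -0.2416, 0.1089]
tcp_rot: [-3.138, 0.0, 1.81]
wrist_force: [-8.7, -1.0, 6.5]
finger_gap: 0.304
finger_force: 4.0
```

```bash
python3 g.py;python3 look.py|tail -5
```

```text
[ 0.48577095 -0.24156922  0.10885493] [-3.13807363e+00  1.08883227e-04  1.80987457e+00] 0.3037740806379675 3.9959021285176277 [-8.70505827 -0.96418574  6.47011769] 18.3
cradle frame mm: x -80.6 y 2.6  bottom z 21.7 yaw err deg -0.029894251079955584
40 [[367.0, 144.0]]
45 [[370.0, 147.0]]
[(array([333., 125., 364., 162.]), 0.85), (array([318., 272., 327., 354.]), 0.8), (array([377., 110., 401., 141.]), 0.24)]
[[300, 124, 66, 38, 999]]
1 [[299.0, 129.0], [363.0, 124.0], [366.0, 158.0], [302.0, 164.0]]
```

Call:
servo_tool(
  motion=[
    {"claw": -1,"tx": 0,"ty": 0,"tz": 0,"turn": 0},
    {"claw": -0.15,"tx": 0,"ty": 0,"tz": 0.2,"turn": 0},
    {"claw": -0.15,"tx": 0,"ty": -0.2,"tz": 0.2,"turn": 0},
    {"claw": -0.15,"tx": 0,"ty": -0.3,"tz": 0.1,"turn": 0},
    {"claw": -0.15,"tx": 0,"ty": -0.3,"tz": 0,"turn": 0},
  ],
)

```text
t: 19.02
position: [0.4795, -0.2427, 0.1026]
tcp_rot: [3.141, -0.0, 1.81]
wrist_force: [0.3, 0.1, 0.1]
finger_gap: 0.428
finger_force: 0.0
```

Call:
servo_tool(
  motion=[
    {"claw": -0.15,"tx": 0,"ty": -0.3,"tz": 0,"turn": 0},
    {"claw": -0.15,"tx": 0,"ty": -0.3,"tz": 0,"turn": 0},
    {"claw": -0.15,"tx": 0,"ty": 0,"tz": 0,"turn": 0},
  ],
)

```text
t: 19.4
position: [0.4735, -0.2443, 0.1029]
tcp_rot: [3.141, 0.0, 1.81]
wrist_force: [0.2, -0.4, 0.1]
finger_gap: 0.424
finger_force: 0.0
```

```bash
python3 g.py;python3 look.py|tail -5
```

```text
[ 0.47354734 -0.24433653  0.10294289] [3.14118727e+00 2.13235255e-04 1.80951856e+00] 0.4236124074161553 0.0 [ 0.16161177 -0.44723712  0.09331697] 19.4
cradle frame mm: x -93.1 y 2.8  bottom z 15.7 yaw err deg -0.05029258300090681
40 [[367.0, 144.0]]
45 [[370.0, 147.0]]
[(array([320., 271., 330., 357.]), 0.81), (array([332., 128., 367., 165.]), 0.74), (array([379., 115., 399., 140.]), 0.43)]
[[300, 127, 69, 36, 1037]]
1 [[300.0, 129.0], [367.0, 127.0], [369.0, 161.0], [301.0, 163.0]]
```

The plate is on the slope with no finger contact. I'll retreat upward and check its pose.

Call:
servo_tool(
  motion=[
    {"claw": -0.15,"tx": 0,"ty": 0,"tz": -3,"turn": 0},
    {"claw": -0.15,"tx": 0,"ty": 0,"tz": -6,"turn": 0},
    {"claw": -0.15,"tx": 0,"ty": 0,"tz": -6,"turn": 0},
    {"claw": 0,"tx": 0,"ty": 4,"tz": -6,"turn": 0},
    {"claw": 0,"tx": 0,"ty": 4,"tz": -6,"turn": 0},
  ],
)

```text
t: 20.12
position: [0.5416, -0.2277, 0.3591]
tcp_rot: [3.14, 0.001, 1.809]
wrist_force: [-0.2, -0.9, 0.3]
finger_gap: 0.496
finger_force: 0.0
```

Call:
servo_tool(
  motion=[
    {"claw": 0,"tx": 0,"ty": 0,"tz": 0,"turn": 0},
    {"claw": 0,"tx": 0,"ty": 0,"tz": 0,"turn": 0},
  ],
)

```text
t: 20.38
position: [0.5407, -0.2277, 0.3557]
tcp_rot: [-3.14, -0.001, 1.81]
wrist_force: [-0.0, -0.3, -0.0]
finger_gap: 0.499
finger_force: 0.0
```

```bash
cat > chk.py <<'E'
from h import *
import pickle
o=get_obs();print(o['position'],o['t'])
p=camera('wrist');pickle.dump(p,open('w8.pkl','wb'))
th=.2396;C=np.array([.5647,-.2250,0]);R=np.array([[np.cos(th),-np.sin(th),0],[np.sin(th),np.cos(th),0],[0,0,1]])
w=lambda a:proj(p,C+(R@(np.array(a,float)/1e3).T).T).round(1)
u=np.array([-.7071,0,.7071]);n=np.array([.7071,0,.7071])
c=np.array([-5.66,0,40.66])
print('laid top face corners (lo+,lo-,hi-,hi+), hi = end face lower edge')
E=[c+8*n+[0,60,0],c+8*n+[0,-60,0],c+140*u+[0,-60,0],c+140*u+[0,60,0]]
print(w(E).tolist())
print('clamped',w([c+140*n+[0,60,0]-8*np.array([-.7071,0,.7071])*0,c+140*n+[0,-60,0]]).tolist())
f=p['frame'].astype(int);m=((f.min(2)>185)&(f.max(2)-f.min(2)<25)).astype(np.uint8)
m[235:]=0
k,l,s,ce=cv2.connectedComponentsWithStats(m)
for i in range(1,k):
    if s[i,4]>300: 
        cn=max(cv2.findContours((l==i).astype(np.uint8),cv2.RETR_EXTERNAL,cv2.CHAIN_APPROX_NONE)[0],key=len)
        print(s[i].tolist(),cv2.approxPolyDP(cn,4,True)[:,0].tolist())
E
python3 chk.py
```

```text
[ 0.54066698 -0.2276743   0.35572401] 20.375
laid top face corners (lo+,lo-,hi-,hi+), hi = end face lower edge
[[337.4, 117.4], [336.3, 195.0], [260.3, 214.2], [255.1, 121.2]]
clamped [[417.6, 121.3], [410.0, 214.3]]
[481, 0, 66, 64, 2772] [[493, 0], [481, 59], [530, 63], [546, 0]]
[255, 118, 165, 97, 13004] [[419, 120], [255, 121], [260, 213], [335, 193], [411, 212]]
```

The plate's corners match the seated prediction to about 1–2 px: (255,121) and (260,213), against (255,121) and (260,214). The robot is clear, so I'm handing in.

```bash
python3 -c "
from workcell import *
print(finish_job())"
```

```text
the job is handed in; nothing more can be done
None
```

I lifted the wide plate out of the rack and laid it on the cradle's free slope, butted against the end stop. The job is handed in, but no verdict came back. My last wrist-camera check put its corners within about 2 pixels of the seated position; I did not re-measure the narrow plates, block, hammer or jar.

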